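# Tip a finished heel out of the drilling nest and file it in the rack

## Task

Take the drilled heel block out of the green jig: it sits flush in its pocket with no room for fingers, so press down on its rounded back end until it tips and its flat front end stands up. Lift it out by its raised sides, put it down flat on the cork pad and let go, then take it again by its flat front and rounded back and lower it (do not drop it) into the empty lane with the orange liner, flat, seat face up, wholly inside the lane and with its rounded back pointing the same way as the heels beside it. Leave the other heels, the jar and the brush where they are.

Things in the scene. Friction and masses are not known exactly. Their poses are not given: they have to be found in the camera images.
- heel: Heel block to move, about 120 g (varies): light and dark brown wood layers on a 6 mm black rubber tread. D-shaped from above: 66 mm long (x), 48 wide (y), 24 high. Front (x=-33) flat, sides flat and parallel from x=-33 to +9, back a half round of radius 24 about x=+9. Origin: centre of its underside; z out of the seat face (small dark holes), which is up at the start. Centre of mass at x=-2, z=+12.
- heel_back (a point): Point on the heel: the rearmost point of the rounded back, on the upper (seat face) edge: x = +33, y = 0, z = +24 in the heel's frame.
- jig: Fixed green block with a recessed pocket, 150 mm along x (-73 to +77), 110 mm along y; top deck 43 mm above the bench. Origin on the bench plane, below the cradle's axis; z up. Pocket x -40.5 to +41, y +-25.25. The heel starts in it, same axes, origin at x=-3, z=20 (front at x=-36, back at +30), 1 mm of play at each side, its top only 1 mm above the deck.
- cradle (a joint): Tilt of the cradle under the heel, rad: 0 level (start), 0.45 fully tipped (stop), back end (+x) down and front end up. It turns about an axis along the jig's y; a stiff hinge (0.05 N m) keeps it where it is left, the heel tipped with it. The heel lies loose on its aluminium floor; an 8 mm lip behind the heel keeps it from sliding back.
- pivot (a point): Where the cradle's axis (along the jig's y) crosses the pocket's middle, fixed on the jig: 36 mm above the bench, 8 mm below the heel's upper face. Axes of the jig.
- press_point (a point): Where to press, on the jig: on the heel's upper face near its rounded back as it lies at the start, 44 mm above the bench, jig x=+25, y=0. 2 to 6 N suffice. A shut gripper's tip (22 mm along x) pressed down here until it stops, 5 to 6 mm below the deck (37 mm above the bench), tips the heel fully. The pocket is empty for 11 mm behind the heel's back.
- lift_point (a point): Where to grip the tipped heel, on the jig: at deck height (43 mm), jig x=-24, y=0. With the heel fully tipped (0.45), its front upper edge stands 16 mm above the deck at jig x=-29, and its flat sides, 48 mm apart along the jig's y, stand clear of the deck between jig x=-36 and +3.
- pad: Fixed cork pad, 110 x 110 x 4 mm. Origin at the centre of its underside, on the bench; the top is 4 mm above the bench.
- rack: Fixed plywood rack, 110 mm along its x by 192 mm along y. Origin at the centre of its underside, on the bench; z up. Floor 6 mm thick; four upright walls 6 mm thick and 42 mm high over all run along x and make three lanes 56 mm wide, centred at y = -62, 0 and +62, open at both ends (x = +-55) and above. Two lanes hold a finished heel each.
- liner: Thin orange plate, 110 x 55 x 2 mm, fixed on the floor of the one empty lane. Origin at the centre of its underside, 6 mm above the bench, in the middle of the lane; its top is 8 mm above the bench. Its x runs along the lane; the heel's rounded back must point to its +x.
- heel_a: A finished heel like the other, standing in a lane; leave alone. Origin at the centre of its underside, rounded back to +x.
- heel_b: Another finished heel in a lane; leave alone. Origin as above.
- jar: Glue jar with red cap, 56 mm across and 75 mm tall, bystander beyond the pad. Origin at the centre of its underside.
- brush: Glue brush 160 mm long, bystander lying on the bench beyond the pad. Origin at its underside.
Not all that is in view belongs to the job. What is shaped like the heel but pink, purple or turquoise is not meant.

How it is judged:
On the way, in this order (a step that is already met when the one before it is completed fails the run):
1. the heel has been tipped up in its pocket (more than 16 degrees), back end down and front end up, still in the jig (angle between heel's own z axis and vertical above 0.28 rad and value of joint cradle above 0.28 rad and horizontal distance between heel and jig below 0.025 m and z of heel_back in the frame of jig below 0.042 m), for 0.2 s.
2. the heel lies flat on the cork pad, let go and at rest (angle between heel's own z axis and vertical below 0.06 rad and contact force between heel and pad above 0.2 N and contact force between heel and the fingers below 0.05 N and linear speed of heel below 0.02 m/s), for 0.2 s.
At the end, for the whole second after the job is handed in: The heel lies flat (within 0.06 rad), seat face up and at rest on the orange liner, its centre within 23 mm of the lane's middle lengthwise and 6 mm sideways, rounded back towards the liner's +x (x of heel in the frame of liner between -0.023 and 0.023 m and y of heel in the frame of liner between -0.006 and 0.006 m and z of heel in the frame of liner between 0 and 0.0045 m and x of heel_back in the frame of liner above 0.005 m and angle between heel's own z axis and vertical below 0.06 rad and linear speed of heel below 0.01 m/s); the robot touches nothing.
It fails at once if the heel is dropped into the lane (falls free at more than 0.5 m/s) (linear speed of heel above 0.5 m/s and contact force between heel and the fingers below 0.05 N and horizontal distance between heel and liner below 0.06 m).
It fails at once if another heel is moved by more than 12 mm (distance of any of heel_a, heel_b from where it was at the start of the episode above 0.012 m).
It fails at once if the jar or the brush is moved by more than 20 mm (distance of any of jar, brush from where it was at the start of the episode above 0.02 m).
It also fails if it takes over 72 s, if anything falls off the work surface, if the arm or the gripper's body presses on something with over 40 N, if the wrist force passes 120 N, or if a joint passes its speed limit or range.

## Robot

A 6-joint arm with a two-finger parallel gripper is mounted at the origin on the work surface. World frame = base frame: x ahead of the robot, y to its left, z up, the work surface at z = 0. Lengths are in m, angles in rad, forces in N, time in s.
With the tool pointing down it reaches from about 0.35 to 0.775 m from the base axis. Payload 7.3 kg.
Tool frame: the origin (TCP) lies midway between the tips of the shut fingers; the grasp point (between the pads) lies 19 mm behind it (robot.tcp_to_grasp is the distance from the TCP to the grasp point, in m); x points along the fingers, z is the direction in which the jaws open and shut, and the axes are right-handed (so a half turn about x gives the same grasp; the last joint's range is limited). The gripper opens to 92 mm and grips with 3 to 60 N. Pads are 19 mm wide; open, the fingers measure 130 mm over their backs; the gripper's body (75 mm by 190 mm) begins 47 mm behind the grasp point.
Start: joints at [-1.49, 0.342, 1.524, -0, 1.275, -0.146], TCP at [0.118, -0.512, 0.227] pointing down, gripper open.
Joint ranges: [-2.53, 2.53], [-0.77, 2.02], [0.04, 2.7], [-1, 4.14], [0.28, 2.66], [-3.11, 3.11]. Speed limits (rad/s): [2.57, 2.57, 3.14, 3.14, 3.14, 3.14].

## Interface

Orientations are given as [roll, pitch, yaw] about the fixed x, y, z axes, in that order (R = Rz(yaw) Ry(pitch) Rx(roll)).
In Python, from cell import robot gives the robot as it stands.
- The arm moves only by the tool move_arm, never from a script. Its argument "deltas" is a list of rows, each an object with "dp": the shift along the tool's x, y, z in m, a list of three; "turn": the turn, a rotation vector about the tool's x, y, z in degrees, a list of three. A call has 1 to 10 rows; each row is the pose to reach, as a shift and turn from the pose commanded when the call began, along the tool's axes at that moment; what a row does not reach only later rows make up. A row lasts 1/10 s, in which the tool goes at most 50 mm and 8.59 degrees, less where a joint would pass 70% of its speed; a pose out of reach is approached as far as the arm can. A call with a gripper value outside its range is refused whole. "hand" is the finger opening in m, from 0 to 0.0918, set as the call begins (left out, the last holds). The fingers move at their own pace and stop on an object; "squeeze" is the grip in N (left out, the last holds). Time passes only in rows, so rows that repeat a pose let the fingers close. It gives the time, the measured TCP pose, the force and the opening at its end, in the units of the state.
- robot.observe(): the state, without advancing time (a new reading comes with each control period).
- robot.read_camera(name): name is "scene" or "top" or "wrist"; returns (picture, depth): 400x640x3 uint8, red, green, blue; 400x640 float32, m along the optical axis (not along the pixel's ray), 0 where there is no reading.
- robot.camera_info(name): a dict with "fx", "fy", "cx", "cy" (pixels), "R" (3x3) and "t" (3): a world point X has camera coordinates R X + t. Camera axes: x right, y down, z forward; pixel columns grow to the right and rows downward; lengths in m; the calibration is good to about 2 mm. A picture is of the moment at which its call begins: read the wrist's pose just before it. camera_info takes no time and is no camera call; for the wrist camera it gives the pose at the moment of the call.
- robot.hand_in(): hands the job in, once; it reports no verdict.
The state is a dict: "time": time; "qpos": joint angles; "qvel": joint speeds; "joint_efforts": joint torques, N m; "tool_pos": TCP position; "tool_rot": TCP orientation; "contact_force": force on the tool from outside, world axes, zero at the start; "torque": the same for the moment, N m; "opening": finger opening in m.
Only numpy, scipy, OpenCV 4.12 (cv2) and the standard library are available. Lean on these libraries where they do the work, as an engineer would, in place of code of your own. Each camera call takes 0.05 s, during which the arm holds its last target.

## Working session

There is one attempt and no reset: what is moved stays moved. The work goes in short steps, Python scripts to look and compute and a tool call to move; the robot and the scene stay as the last step left them, time stands still between calls to the robot, and variables do not carry over. Pictures are saved under pics/ and viewed, and the job is handed in when it is done.

Besides the shell and the picture viewer there is one more tool, called as name([rows], argument=value, ...), one row to a line, values as JSON. move_arm: Moves the arm, as the interface text tells. Its arguments: {"type":"object","properties":{"deltas":{"type":"array"},"hand":{"type":"number"},"squeeze":{"type":"number"}},"required":["deltas"]}

```bash
ls; mkdir -p pics
python3 - <<'E'
from cell import robot
import cv2
print(robot.observe())
for n in ("scene","top","wrist"):
    i=robot.camera_info(n); print(n,i)
    p,d=robot.read_camera(n); cv2.imwrite(f"pics/{n}0.png",p[:,:,::-1])
    import numpy as np; np.savez(f"{n}0.npz",p=p,d=d,**{k:np.array(v) for k,v in i.items()})
E
```

```text
pics
{'time': 0.0, 'qpos': array([-1.48999431e+00,  3.42689104e-01,  1.52499837e+00,  1.10928524e-05,
        1.27537696e+00, -1.45992310e-01]), 'qvel': array([ 0.00058871,  0.00073439,  0.00105381,  0.00100664,  0.00033683,
       -0.00131455]), 'joint_efforts': array([ 2.44075673e-04, -4.31246281e+01, -2.44221425e+01,  7.16019818e-02,
        5.59651677e-02, -1.23589075e-04]), 'tool_pos': array([ 0.11804593, -0.51115469,  0.22606891]), 'tool_rot': array([2.98839321, 1.5693245 , 1.64438797]), 'contact_force': array([-0.0269589 , -1.03303689,  0.47444902]), 'torque': array([-0.05898535, -0.02348953,  0.02926091]), 'opening': 0.0920020137557299}
scene {'fx': 379.2584270389712, 'fy': 379.2584270389712, 'cx': 320.3106436629027, 'cy': 205.73413929187518, 'R': array([[-0.02466886,  0.99958055, -0.01517162],
       [ 0.71492802,  0.00703198, -0.6991627 ],
       [-0.69876275, -0.02809416, -0.71480161]]), 't': array([ 0.04078974, -0.36401124,  1.50992472])}
top {'fx': 504.56850701869905, 'fy': 504.56850701869905, 'cx': 309.76994777902115, 'cy': 206.18580792416108, 'R': array([[ 0.01832076, -0.99982279, -0.0043291 ],
       [-0.98465021, -0.01729072, -0.17368075],
       [ 0.17357512,  0.00744461, -0.98479249]]), 't': array([-0.03909197,  0.57793498,  1.31333602])}
wrist {'fx': 355.9963063389002, 'fy': 355.9963063389002, 'cx': 322.3785271130544, 'cy': 202.94406090501562, 'R': array([[ 2.24658664e-01, -9.74437111e-01, -8.95485166e-04],
       [-9.32833315e-01, -2.15332293e-01,  2.88884076e-01],
       [-2.81692192e-01, -6.40649722e-02, -9.57363666e-01]]), 't': array([-0.52487769, -0.03528975,  0.3908379 ])}
```

View pics/top0.png

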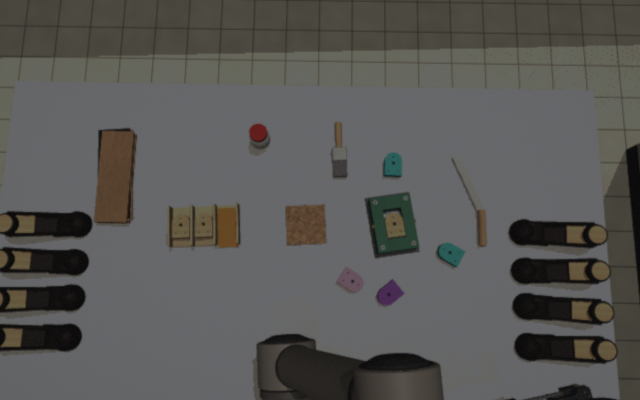

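View pics/scene0.png

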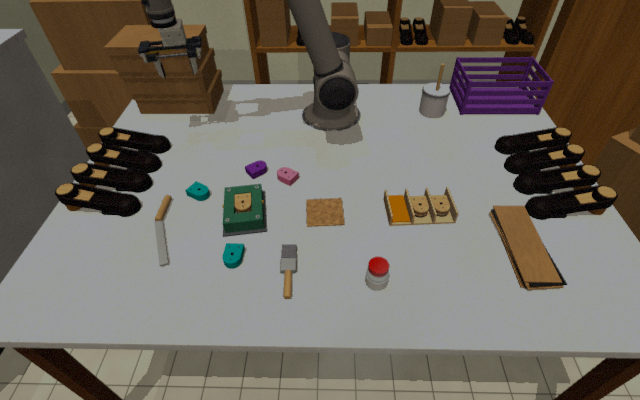

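View pics/wrist0.png

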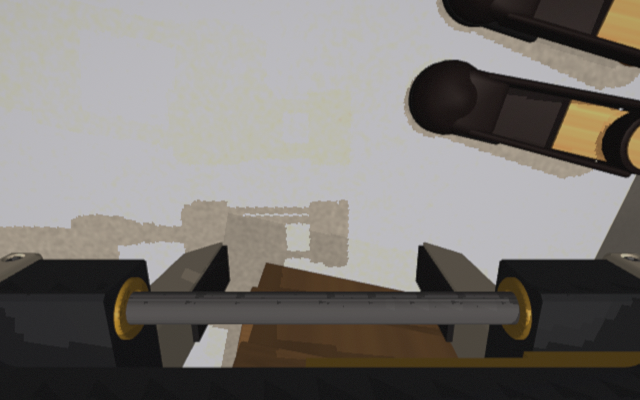

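Run:
```python
import cv2,numpy as np
a=cv2.imread("pics/top0.png")
b=np.clip(a.astype(float)*1.8,0,255).astype('uint8')
c1=cv2.resize(b[185:265,360:430],None,fx=6,fy=6,interpolation=cv2.INTER_CUBIC)
c2=cv2.resize(b[195:258,160:250],None,fx=6,fy=6,interpolation=cv2.INTER_CUBIC)
h=max(c1.shape[0],c2.shape[0]);o=np.zeros((h,c1.shape[1]+c2.shape[1],3),'uint8')
o[:c1.shape[0],:c1.shape[1]]=c1;o[:c2.shape[0],c1.shape[1]:]=c2
o=cv2.resize(o,None,fx=.83,fy=.83)
cv2.imwrite("pics/crop.png",o);print(o.shape)
s=cv2.imread("pics/scene0.png")
cv2.imwrite("pics/crop2.png",cv2.resize(s[175:240,200:460],None,fx=3,fy=3,interpolation=cv2.INTER_CUBIC))
```

```text
(398, 797, 3)
```

View pics/crop.png

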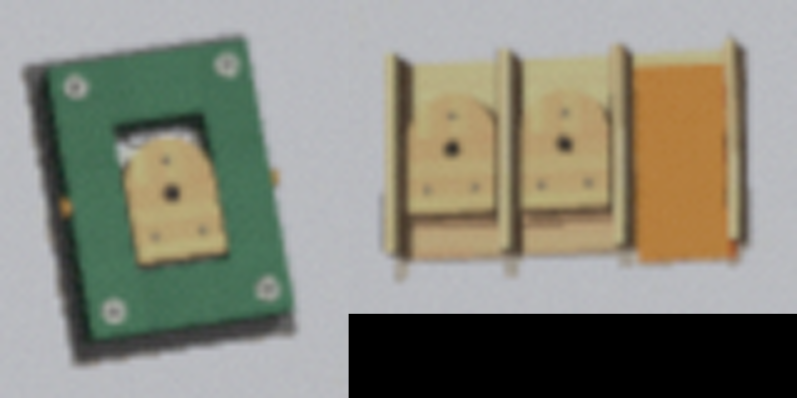

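View pics/crop2.png

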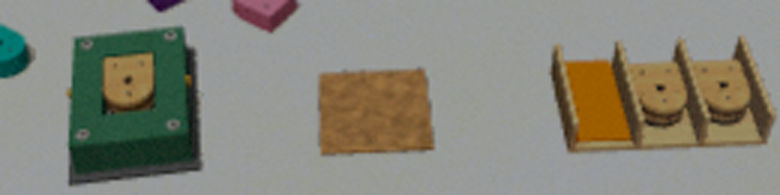

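```bash
cat > h.py <<'E'
import cv2,numpy as np
def ray(i,uv,z):
    uv=np.atleast_2d(np.asarray(uv,float))
    d=np.c_[(uv[:,0]-i['cx'])/i['fx'],(uv[:,1]-i['cy'])/i['fy'],np.ones(len(uv))]
    R=np.asarray(i['R']);c=-R.T@np.asarray(i['t']);w=d@R
    return c+w*((z-c[2])/w[:,2])[:,None]
def mask(p,name):
    h=cv2.cvtColor(p,cv2.COLOR_RGB2HSV);H,S,V=[h[:,:,k].astype(int) for k in range(3)]
    if name=='green': m=(H>60)&(H<85)&(S>80)&(V>30)
    if name=='orange': m=(H>10)&(H<20)&(S>200)&(V>90)
    if name=='cork': m=(H>5)&(H<20)&(S>70)&(V>50)
    if name=='wood': m=(H>8)&(H<26)&(S>55)&(V>90)
    return m.astype('uint8')*255
def blobs(p,name,mina=150):
    cs,_=cv2.findContours(mask(p,name),cv2.RETR_EXTERNAL,cv2.CHAIN_APPROX_NONE)
    return sorted([c for c in cs if cv2.contourArea(c)>mina],key=lambda c:-cv2.contourArea(c))
def rect(i,c,z):
    P=ray(i,c.reshape(-1,2),z)[:,:2]*1000
    (x,y),(w,h),a=cv2.minAreaRect(P.astype('float32'))
    return [round(v,1) for v in (x,y,w,h,a)]
E
python3 - <<'E'
from h import *
for n in('top','scene'):
    D=np.load(n+'0.npz')
    for name,z in(('green',.043),('orange',.008),('cork',.004),('wood',.044)):
        for c in blobs(D['p'],name)[:6]:
            m=cv2.moments(c);print(n,name,cv2.contourArea(c),round(m['m10']/m['m00']),round(m['m01']/m['m00']),rect(D,c,z))
E
```

```text
top green 1988.0 393 224 [538.5, -254.6, 149.0, 109.7, 9.2]
top cork 3091.5 115 177 [666.0, 522.0, 267.4, 106.0, 1.0]
top cork 1413.5 305 224 [535.2, -17.0, 107.9, 107.6, 3.6]
top cork 738.0 226 227 [526.2, 202.2, 115.6, 64.4, 2.5]
top cork 216.0 482 227 [535.4, -505.4, 19.4, 98.4, 87.7]
top cork 154.0 584 352 [209.1, -763.3, 35.9, 50.8, 1.1]
top wood 735.5 227 227 [523.0, 192.4, 116.3, 51.3, 2.9]
top wood 484.5 182 227 [519.0, 316.6, 108.5, 51.3, 3.4]
top wood 432.0 304 224 [529.8, -17.0, 105.9, 103.1, 1.5]
top wood 365.5 203 223 [536.9, 256.9, 82.0, 48.5, 1.0]
top wood 324.0 394 225 [534.9, -257.4, 62.5, 44.9, 9.0]
top wood 219.5 12 337 [220.3, 741.0, 40.5, 44.4, 1.1]
scene green 1598.5 243 209 [557.8, -249.7, 181.1, 112.9, 9.5]
scene orange 376.0 399 209 [524.9, 205.7, 103.7, 50.6, 0.5]
scene cork 15173.0 601 96 [-416.9, 1216.2, 369.6, 2207.9, 61.2]
scene cork 14841.5 115 65 [-753.8, -1167.8, 2035.1, 728.7, 36.5]
scene cork 6770.5 433 30 [-779.9, 694.6, 1423.9, 1089.9, 88.6]
scene cork 2952.0 525 246 [652.3, 527.9, 286.6, 113.8, 0.6]
scene cork 2153.0 270 31 [-829.9, -321.2, 1137.9, 281.3, 12.3]
scene cork 1497.5 417 208 [508.3, 271.4, 149.1, 210.0, 4.1]
scene wood 2542.0 526 245 [682.8, 510.7, 276.8, 88.1, 0.1]
scene wood 1523.5 418 209 [547.6, 259.4, 143.0, 200.4, 3.7]
scene wood 942.0 325 212 [574.4, -14.2, 106.8, 104.7, 3.7]
scene wood 828.5 134 36 [-692.4, -1004.0, 302.8, 266.5, 0.2]
scene wood 431.0 344 10 [-1043.9, 71.1, 162.5, 295.0, 89.5]
scene wood 265.0 461 45 [-570.4, 645.4, 91.8, 655.1, 1.1]
```

```bash
cat >> h.py <<'E'
from scipy.spatial.transform import Rotation as Ro
def Rt(o): return Ro.from_euler('xyz',o['tool_rot'])
def goto(o,p,yaw,flip=1,tilt=0):
    """tool down, tool z (jaws) along world yaw deg; flip; tilt deg about tool z after. Returns dp mm(tool), turn deg"""
    z=np.array([np.cos(np.radians(yaw)),np.sin(np.radians(yaw)),0])*flip
    x=np.array([0,0,-1.]);y=np.cross(z,x)
    T=Ro.from_matrix(np.c_[x,y,z])*Ro.from_rotvec([0,0,tilt],degrees=True)
    C=Rt(o)
    dp=C.inv().apply(np.array(p)-o['tool_pos'])*1000
    tv=(C.inv()*T).as_rotvec(degrees=True)
    print('dp mm',dp.round(1),'turn',tv.round(2),'rows',max(np.linalg.norm(dp)/50,np.linalg.norm(tv)/8.59).round(1))
    return dp,tv
E
python3 - <<'E'
from h import *
from cell import robot
o=robot.observe(); C=Rt(o);print(C.as_matrix().round(3))
i=robot.camera_info('wrist');c=-i['R'].T@i['t']
print('cam in tool',C.inv().apply(c-o['tool_pos']).round(4),'axes',(C.inv().as_matrix()@i['R'].T).round(3))
for f in(1,-1):
    goto(o,[.538-.0,-.255,.22],99.2,f)
E
```

```text
[[-0.     0.974  0.225]
 [ 0.001  0.225 -0.974]
 [-1.     0.    -0.001]]
cam in tool [-0.1578  0.079   0.0004] axes [[-0.    -0.289  0.957]
 [-0.    -0.957 -0.289]
 [ 1.    -0.     0.   ]]
dp mm [   6.5  466.8 -155.3] turn [-1.7621e+02  1.0000e-02 -1.0000e-01] rows 20.5
dp mm [   6.5  466.8 -155.3] turn [ 3.79 -0.07 -0.01] rows 9.8
```

Run:
```python
from h import *
from cell import robot
goto(robot.observe(),[.495,-.26,.24],99.2,-1)
```

```text
dp mm [ -13.5  423.8 -160.1] turn [ 3.79 -0.07 -0.01] rows 9.1
```

move_arm([
  {"dp":[-0.014,0.424,-0.16],"turn":[3.8,0,0]},
  {"dp":[-0.014,0.424,-0.16],"turn":[3.8,0,0]},
  {"dp":[-0.014,0.424,-0.16],"turn":[3.8,0,0]},
  {"dp":[-0.014,0.424,-0.16],"turn":[3.8,0,0]},
  {"dp":[-0.014,0.424,-0.16],"turn":[3.8,0,0]},
  {"dp":[-0.014,0.424,-0.16],"turn":[3.8,0,0]},
  {"dp":[-0.014,0.424,-0.16],"turn":[3.8,0,0]},
  {"dp":[-0.014,0.424,-0.16],"turn":[3.8,0,0]},
  {"dp":[-0.014,0.424,-0.16],"turn":[3.8,0,0]},
  {"dp":[-0.014,0.424,-0.16],"turn":[3.8,0,0]},
], hand=0)

```text
time: 1.15
tool_pos: [0.499, -0.2566, 0.2403]
tool_rot: [2.16, 1.569, 0.756]
contact_force: [0.1, -0.7, 0.4]
opening: 0.0164
```

```bash
cat >> h.py <<'E'
def snap(robot,tag,cam='wrist'):
    i=robot.camera_info(cam);p,d=robot.read_camera(cam)
    cv2.imwrite(f'pics/{tag}.png',p[:,:,::-1]);np.savez(tag+'.npz',p=p,d=d,**{k:np.array(v) for k,v in i.items()})
    return i,p,d
E
python3 - <<'E'
from h import *
from cell import robot
o=robot.observe();print(o['time'],o['tool_pos'],o['tool_rot'],o['opening'])
i,p,d=snap(robot,'w1')
for name,z in(('green',.043),('wood',.044)):
  for c in blobs(p,name,500)[:4]:print(name,cv2.contourArea(c),rect(i,c,z),c.reshape(-1,2).min(0),c.reshape(-1,2).max(0))
E
```

```text
1.15 [ 0.49901198 -0.2565577   0.24028818] [2.16043374 1.56904765 0.75573325] 0.016395985017604364
green 16867.0 [541.7, -255.7, 148.9, 110.0, 9.3] [270  53] [388 207]
wood 10944.0 [540.9, -40.4, 99.0, 99.0, 3.5] [48 37] [159 153]
wood 2983.0 [536.0, -256.8, 66.4, 48.6, 8.9] [304 106] [353 174]
wood 1672.0 [538.6, -482.4, 21.6, 92.6, 89.1] [523 129] [572 218]
```

View pics/w1.png

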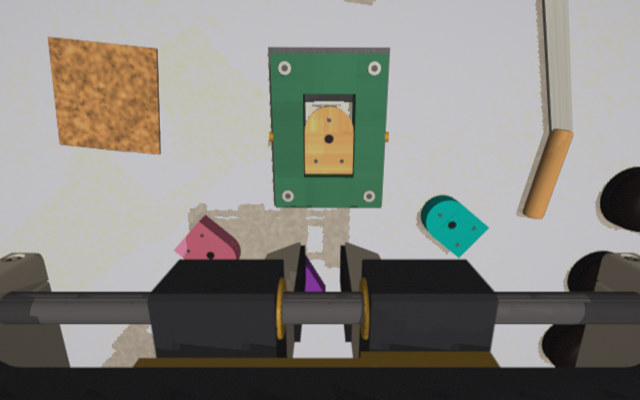

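Run:
```python
from h import *
from cell import robot
i,p,d=snap(robot,'w1b')
for name,z in(('green',.043),('wood',.044)):
  for c in blobs(p,name,500)[:4]:print(name,cv2.contourArea(c),rect(i,c,z))
o=robot.observe();print(o['tool_pos'],o['time'],o['opening'],o['qvel'])
goto(o,[.564,-.2522,.058],99.2,-1)
```

```text
green 17036.5 [542.0, -255.7, 147.7, 110.1, 9.4]
wood 11021.0 [540.6, -40.6, 98.8, 98.9, 3.7]
wood 2991.0 [536.1, -256.9, 65.5, 48.5, 8.9]
wood 1683.5 [538.4, -482.0, 22.4, 92.6, 89.2]
[ 0.49582961 -0.25924695  0.24009021] 1.25 0.008497899698181407 [-0.05257347 -0.01829914  0.02410498 -0.01055585  0.00069767 -0.0118986 ]
dp mm [182.   68.6   4.2] turn [ 0.16 -0.03  0.06] rows 3.9
```

move_arm([
  {"dp":[0,0.069,0.004],"turn":[0,0,0]},
  {"dp":[0.05,0.069,0.004],"turn":[0,0,0]},
  {"dp":[0.1,0.069,0.004],"turn":[0,0,0]},
  {"dp":[0.15,0.069,0.004],"turn":[0,0,0]},
  {"dp":[0.182,0.069,0.004],"turn":[0,0,0]},
  {"dp":[0.182,0.069,0.004],"turn":[0,0,0]},
  {"dp":[0.182,0.069,0.004],"turn":[0,0,0]},
  {"dp":[0.182,0.069,0.004],"turn":[0,0,0]},
], hand=0)

```text
time: 2.05
tool_pos: [0.565, -0.2549, 0.0615]
tool_rot: [0.826, 1.566, -0.585]
contact_force: [-0.3, 1.0, 0.3]
opening: 0.0007
```

Run:
```python
from h import *
from cell import robot
o=robot.observe();print(o['tool_pos'],o['time'],o['opening'],o['contact_force'])
i,p,d=snap(robot,'w2')
goto(o,[.564,-.2522,.044],99.2,-1)
```

```text
[ 0.56504284 -0.25485806  0.06153508] 2.05 0.0007020983423573132 [-0.34664945  1.01869424  0.29333962]
dp mm [17.5 -0.7 -2.8] turn [-0.06  0.18 -0.2 ] rows 0.4
```

View pics/w2.png

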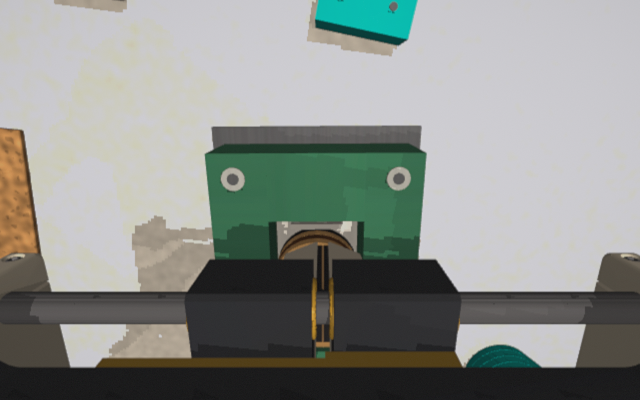

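move_arm([
  {"dp":[0.008,0,-0.002],"turn":[0,0,0]},
  {"dp":[0.012,0,-0.002],"turn":[0,0,0]},
  {"dp":[0.015,0,-0.002],"turn":[0,0,0]},
  {"dp":[0.018,0,-0.002],"turn":[0,0,0]},
  {"dp":[0.02,0,-0.002],"turn":[0,0,0]},
  {"dp":[0.022,0,-0.002],"turn":[0,0,0]},
])

```text
time: 2.7
tool_pos: [0.5652, -0.251, 0.0375]
tool_rot: [1.248, 1.568, -0.162]
contact_force: [4.0, 3.3, 5.3]
opening: 0.0003
```

move_arm([
  {"dp":[0.001,0,0],"turn":[0,0,0]},
  {"dp":[0.001,0,0],"turn":[0,0,0]},
  {"dp":[0.001,0,0],"turn":[0,0,0]},
])

```text
time: 3.0
tool_pos: [0.5652, -0.2511, 0.0364]
tool_rot: [1.228, 1.568, -0.182]
contact_force: [4.4, 2.7, 4.0]
opening: 0.0008
```

Run:
```python
from h import *
from cell import robot
o=robot.observe();print(o['tool_pos'],o['time'],o['opening'],o['contact_force'])
i,p,d=snap(robot,'w3')
b=p[150:300,150:480,::-1];cv2.imwrite('pics/w3c.png',cv2.resize(b,None,fx=2.4,fy=2.4))
i,p,d=snap(robot,'s3','scene')
cv2.imwrite('pics/s3c.png',cv2.resize(p[160:250,180:320,::-1],None,fx=5,fy=5))
```

```text
[ 0.5652137  -0.25106049  0.03640827] 3.0 0.0008409955546245865 [4.41144821 2.67763353 3.95690701]
```

View pics/w3c.png

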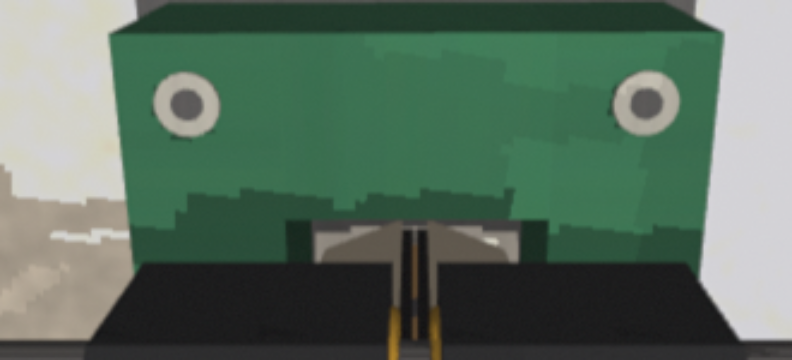

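View pics/s3c.png

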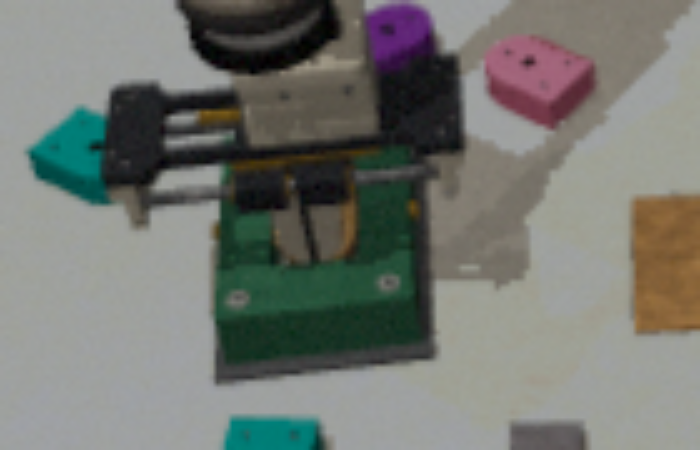

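move_arm([
  {"dp":[0.0015,0,0],"turn":[0,0,0]},
  {"dp":[0.003,0,0],"turn":[0,0,0]},
  {"dp":[0.003,0,0],"turn":[0,0,0]},
])

```text
time: 3.4
tool_pos: [0.5656, -0.2511, 0.0355]
tool_rot: [1.138, 1.566, -0.272]
contact_force: [0.8, 6.3, 18.3]
opening: 0.0005
```

move_arm([
  {"dp":[-0.03,0,0],"turn":[0,0,0]},
  {"dp":[-0.08,0,0],"turn":[0,0,0]},
  {"dp":[-0.12,-0.04,0],"turn":[0,0,0]},
  {"dp":[-0.15,-0.07,0],"turn":[0,0,0]},
  {"dp":[-0.15,-0.07,0],"turn":[0,0,0]},
  {"dp":[-0.15,-0.07,0],"turn":[0,0,0]},
], hand=0.0918)

```text
time: 4.0
tool_pos: [0.4943, -0.2629, 0.1833]
tool_rot: [0.647, 1.569, -0.764]
contact_force: [0.3, -0.9, -0.5]
opening: 0.0441
```

Run:
```python
from h import *
from cell import robot
o=robot.observe();print(o['tool_pos'],o['time'],o['opening'],o['contact_force'])
i,p,d=snap(robot,'w4')
for name,z in(('green',.043),('wood',.055)):
  for c in blobs(p,name,500)[:3]:print(name,cv2.contourArea(c),rect(i,c,z))
```

```text
[ 0.49430234 -0.26289727  0.18333623] 4.0 0.04413989251244694 [ 0.29354758 -0.85766559 -0.46593504]
green 23995.0 [541.9, -255.6, 147.8, 109.7, 9.1]
wood 14867.0 [542.2, -52.8, 93.3, 93.7, 3.8]
wood 4151.0 [539.5, -256.0, 61.5, 47.6, 9.1]
wood 2353.5 [540.1, -469.2, 23.4, 88.0, 89.3]
```

View pics/w4.png

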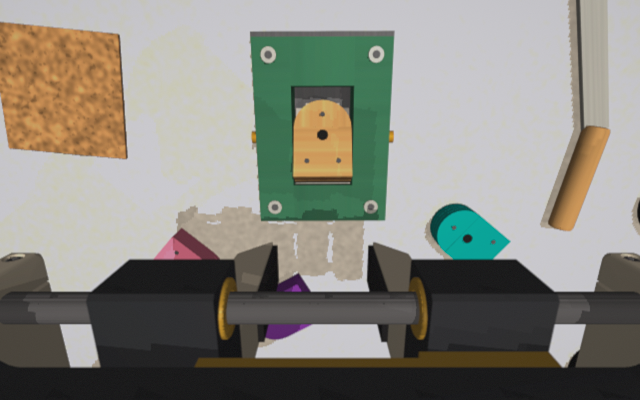

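Run:
```python
from h import *
from cell import robot
D=np.load('w4.npz');d=D['d']
def pts(us,vs):
    o=[]
    for u in us:
        for v in vs:
            z=d[v,u];c=np.array([(u-D['cx'])/D['fx']*z,(v-D['cy'])/D['fy']*z,z]);o.append(D['R'].T@(c-D['t']))
    return np.array(o)
P=pts(range(302,343,3),range(115,175,3));c=P.mean(0);U,S,V=np.linalg.svd(P-c)
n=V[2]*np.sign(V[2][2]);print('n',n,np.degrees(np.arccos(n[2])),P[:,2].min(),P[:,2].max(),S[2]/len(P)**.5)
print('front edge z',pts([310,322,335],[172,174]).round(4).tolist())
print('deck z',pts([270],[120]).round(4))
o=robot.observe();print(o['tool_pos'],o['opening'])
# lift target: jig x -24
a=np.radians(9.2);ox,oy=.5394,-.2561
T=[ox-.024*np.cos(a),oy-.024*np.sin(a)];print(T)
goto(o,[*T,.12],99.2,-1)
```

```text
n [ 1.65430634e-01 -9.86221392e-01  2.65913436e-04] 89.98476428221221 0.03462949257713424 0.3411736065895578 0.009864039518799711
front edge z [[0.512, -0.2505, 0.0561], [0.5107, -0.2507, 0.058], [0.5138, -0.2601, 0.0577], [0.5123, -0.2603, 0.0583], [0.5155, -0.2705, 0.0577], [0.5139, -0.2707, 0.0579]]
deck z [[ 0.5468 -0.2117  0.0427]]
[ 0.4943808  -0.26241526  0.18208446] 0.04786055981499419
[np.float64(0.5157087296382483), np.float64(-0.25993714850460403)]
dp mm [62.1 21.5  1. ] turn [-0.03 -0.03  0.03] rows 1.3
```

move_arm([
  {"dp":[0.02,0.021,0.001],"turn":[0,0,0]},
  {"dp":[0.062,0.021,0.001],"turn":[0,0,0]},
  {"dp":[0.1,0.021,0.001],"turn":[0,0,0]},
  {"dp":[0.12,0.021,0.001],"turn":[0,0,0]},
  {"dp":[0.12,0.021,0.001],"turn":[0,0,0]},
  {"dp":[0.12,0.021,0.001],"turn":[0,0,0]},
  {"dp":[0.12,0.021,0.001],"turn":[0,0,0]},
], hand=0.0918)

```text
time: 4.75
tool_pos: [0.5164, -0.2604, 0.0635]
tool_rot: [0.756, 1.569, -0.654]
contact_force: [0.2, -0.9, 0.1]
opening: 0.0918
```

Run:
```python
from h import *
from cell import robot
o=robot.observe();print(o['tool_pos'],o['time'],o['opening'],o['contact_force'])
goto(o,[.5157,-.2599,.045],99.2,-1)
```

```text
[ 0.51635641 -0.26041687  0.06350892] 4.75 0.09181041750326681 [ 0.17795191 -0.88805745  0.06523774]
dp mm [18.5 -0.6 -0.6] turn [ 0.02  0.07 -0.07] rows 0.4
```

move_arm([
  {"dp":[0.008,0,0],"turn":[0,0,0]},
  {"dp":[0.014,0,0],"turn":[0,0,0]},
  {"dp":[0.014,0,0],"turn":[0,0,0]},
  {"dp":[0.014,0,0],"turn":[0,0,0]},
])

```text
time: 5.15
tool_pos: [0.5154, -0.2601, 0.0487]
tool_rot: [-1.647, 1.571, -3.058]
contact_force: [0.4, -0.1, 0.6]
opening: 0.0919
```

move_arm([
  {"dp":[0.0025,0,0],"turn":[0,0,0]},
  {"dp":[0.0025,0,0],"turn":[0,0,0]},
])

```text
time: 5.35
tool_pos: [0.5154, -0.2601, 0.0461]
tool_rot: [-1.681, 1.571, -3.092]
contact_force: [0.3, -0.3, -0.6]
opening: 0.0917
```

move_arm([
  {"dp":[0.0015,0,0],"turn":[0,0,0]},
  {"dp":[0.0015,0,0],"turn":[0,0,0]},
  {"dp":[0.0015,0,0],"turn":[0,0,0]},
  {"dp":[0.0015,0,0],"turn":[0,0,0]},
  {"dp":[0.0015,0,0],"turn":[0,0,0]},
  {"dp":[0.0015,0,0],"turn":[0,0,0]},
  {"dp":[0.0015,0,0],"turn":[0,0,0]},
  {"dp":[0.0015,0,0],"turn":[0,0,0]},
], hand=0.03, squeeze=40)

```text
time: 6.15
tool_pos: [0.5155, -0.2601, 0.0448]
tool_rot: [0.542, 1.571, -0.868]
contact_force: [0.8, -0.2, -0.2]
opening: 0.0475
```

move_arm([
  {"dp":[-0.005,0,0],"turn":[0,0,0]},
  {"dp":[-0.015,0,0],"turn":[0,0,0]},
  {"dp":[-0.03,0,0],"turn":[0,0,0]},
  {"dp":[-0.05,0,0],"turn":[0,0,0]},
  {"dp":[-0.075,0,0],"turn":[0,0,0]},
  {"dp":[-0.1,0,0],"turn":[0,0,0]},
  {"dp":[-0.1,0,0],"turn":[0,0,0]},
])

```text
time: 6.85
tool_pos: [0.5173, -0.2613, 0.149]
tool_rot: [0.801, 1.563, -0.609]
contact_force: [0.2, -0.4, -1.2]
opening: 0.0474
```

Run:
```python
from h import *
from cell import robot
o=robot.observe();print(o['tool_pos'],o['time'],o['opening'],o['contact_force'])
i,p,d=snap(robot,'w5')
i,p,d=snap(robot,'s5','scene')
cv2.imwrite('pics/s5c.png',cv2.resize(p[130:240,180:340,::-1],None,fx=5,fy=5))
```

```text
[ 0.51728049 -0.26128343  0.14902584] 6.85 0.04743617784499384 [ 0.23811178 -0.42714388 -1.24503347]
```

View pics/w5.png

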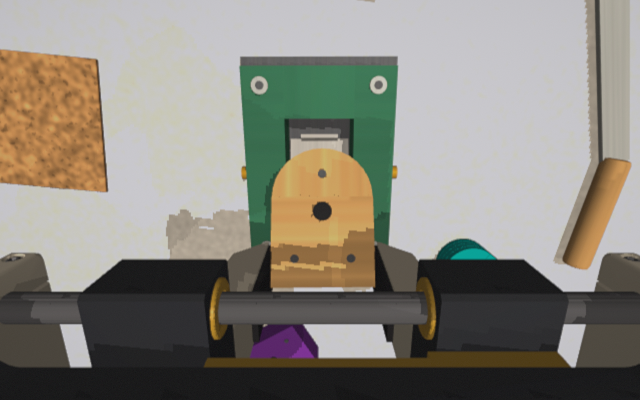

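View pics/s5c.png

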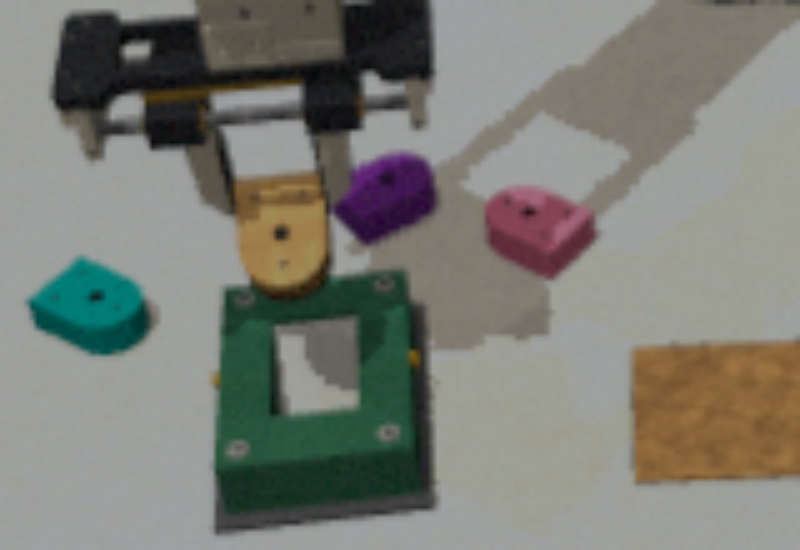

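```bash
cat >> h.py <<'E'
def cloud(D,us,vs,d=None):
    d=D['d'] if d is None else d
    u,v=np.meshgrid(us,vs);z=d[v,u].ravel();u=u.ravel();v=v.ravel()
    k=z>0;u,v,z=u[k],v[k],z[k]
    c=np.c_[(u-D['cx'])/D['fx']*z,(v-D['cy'])/D['fy']*z,z]
    return (c-np.asarray(D['t']))@np.asarray(D['R'])
def plane(P):
    for _ in range(3):
        c=np.median(P,0);c=P.mean(0);V=np.linalg.svd(P-c,full_matrices=False)[2];n=V[2]*np.sign(V[2][2]);r=abs((P-c)@n)
        P=P[r<max(.002,2*np.median(r))]
    return c,n,len(P),r.std()
E
python3 - <<'E'
from h import *
from cell import robot
D=np.load('w5.npz')
c,n,k,s=plane(cloud(D,range(290,356,3),range(170,280,3)))
print(c,n,np.degrees(np.arccos(n[2])),k,s)
o=robot.observe()
print('n in tool',Rt(o).inv().apply(n).round(3))
T=np.load('top0.npz');cc=[c for c in blobs(T['p'],'cork') ][1];print(rect(T,cc,.004))
for z in [0.004]:
    D=np.load('w4.npz')
D=np.load('w1b.npz');print(rect(D,blobs(D['p'],'wood',500)[0],.004))
E
```

```text
[ 0.53866902 -0.2577719   0.15037262] [0.43034772 0.07615945 0.8994446 ] 25.914842380789043 810 0.0004045356463417396
n in tool [-0.899  0.438 -0.006]
[535.2, -17.0, 107.9, 107.6, 3.6]
[536.7, -17.5, 110.0, 110.1, 3.7]
```

Run:
```python
from h import *
from cell import robot
o=robot.observe();print(o['tool_pos'])
goto(o,[.5146,-.0189,.07],93.5,-1,25.9)
goto(o,[.5146,-.0189,.13],93.5,-1,25.9)
```

```text
[ 0.51544641 -0.2601081   0.14512074]
dp mm [  75.    37.7 -238.3] turn [ 5.61 -1.25 25.84] rows 5.1
dp mm [  15.    37.7 -238.3] turn [ 5.61 -1.25 25.84] rows 4.8
```

move_arm([
  {"dp":[0,0.006,-0.04],"turn":[1,-0.2,4]},
  {"dp":[0,0.012,-0.085],"turn":[2,-0.4,9]},
  {"dp":[0.005,0.022,-0.13],"turn":[3,-0.7,15]},
  {"dp":[0.01,0.03,-0.175],"turn":[4.2,-1,20]},
  {"dp":[0.015,0.0377,-0.22],"turn":[5.6,-1.25,25]},
  {"dp":[0.015,0.0377,-0.238],"turn":[5.6,-1.25,25.8]},
  {"dp":[0.015,0.0377,-0.238],"turn":[5.6,-1.25,25.8]},
  {"dp":[0.015,0.0377,-0.238],"turn":[5.6,-1.25,25.8]},
  {"dp":[0.015,0.0377,-0.238],"turn":[5.6,-1.25,25.8]},
])

```text
time: 7.85
tool_pos: [0.5153, -0.0202, 0.1296]
tool_rot: [1.571, 1.12, 0.061]
contact_force: [-0.5, 0.3, -2.0]
opening: 0.0474
```

Run:
```python
from h import *
from cell import robot
o=robot.observe();print(o['tool_pos'],o['time'],o['opening'],o['contact_force'],o['qpos'].round(2))
i,p,d=snap(robot,'w6')
goto(o,[.5146,-.0189,.03],93.5,-1,25.9)
```

```text
[ 0.51525988 -0.0201812   0.12959677] 7.85 0.04741767945596545 [-0.50626776  0.33606248 -1.95761142] [-0.28  0.26  2.08  0.38  0.4   0.91]
dp mm [ 89.4 -43.9  -1.3] turn [-0.05  0.01  0.08] rows 2.0
```

View pics/w6.png

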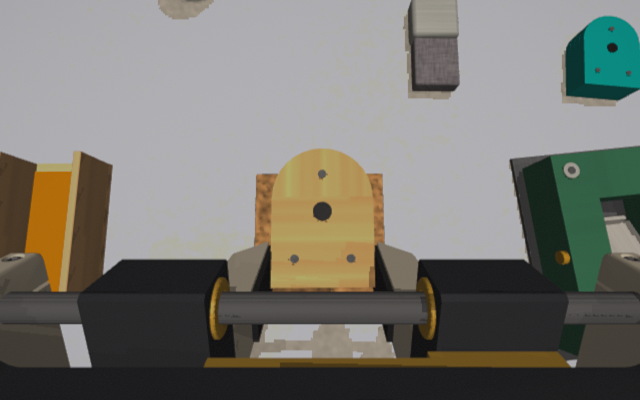

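Run:
```python
from h import *
D=np.load('w6.npz')
c,n,k,s=plane(cloud(D,range(290,356,3),range(170,280,3)))
print(c,n,np.degrees(np.arccos(n[2])),k,s)
```

```text
[ 0.53428535 -0.0189523   0.139818  ] [0.00821585 0.00118137 0.99996555] 0.4755803622586149 808 0.0003920211207210989
```

move_arm([
  {"dp":[0.04,-0.02,0],"turn":[0,0,0]},
  {"dp":[0.07,-0.034,-0.001],"turn":[0,0,0]},
  {"dp":[0.0894,-0.0435,-0.001],"turn":[0,0,0]},
  {"dp":[0.0894,-0.0435,-0.001],"turn":[0,0,0]},
  {"dp":[0.0894,-0.0435,-0.001],"turn":[0,0,0]},
])

```text
time: 8.4
tool_pos: [0.522, -0.0291, 0.0537]
tool_rot: [1.646, 1.147, 0.142]
contact_force: [0.9, 0.9, -0.5]
opening: 0.0476
```

Run:
```python
from h import *
from cell import robot
o=robot.observe();print(o['tool_pos'],o['time'],o['opening'],o['contact_force'],o['qpos'].round(2))
D,p,d=snap(robot,'w7')
c,n,k,s=plane(cloud(D,range(290,356,3),range(170,280,3),d))
print(c,n,np.degrees(np.arccos(n[2])),k,s)
goto(o,[.5146,-.0189,.0165],93.5,-1,25.9)
```

```text
[ 0.52202297 -0.02906355  0.05373405] 8.4 0.04761913959239642 [ 0.88786057  0.8876365  -0.54598994] [-0.31  0.43  2.11  0.71  0.28  0.54]
[ 0.54125813 -0.02791521  0.06345678] [ 0.03571002 -0.02800751  0.99896966] 2.601153781218346 806 0.00037840931650292555
dp mm [ 31.5 -21.5  -9.5] turn [-0.1  -1.9   1.72] rows 0.8
```

Run:
```python
from h import *
from cell import robot
o=robot.observe()
goto(o,[.517,-.019,.07],93.5,-1,13)
```

```text
dp mm [-15.9   2.4 -10.6] turn [  0.16  -1.9  -11.23] rows 1.3
```

move_arm([
  {"dp":[-0.016,0.002,-0.005],"turn":[0,-0.9,-5]},
  {"dp":[-0.016,0.002,-0.01],"turn":[0.2,-1.9,-11.2]},
  {"dp":[-0.016,0.002,-0.01],"turn":[0.2,-1.9,-11.2]},
  {"dp":[-0.016,0.002,-0.01],"turn":[0.2,-1.9,-11.2]},
  {"dp":[-0.016,0.002,-0.01],"turn":[0.2,-1.9,-11.2]},
])

```text
time: 8.95
tool_pos: [0.5166, -0.0183, 0.07]
tool_rot: [1.578, 1.341, 0.07]
contact_force: [-1.2, 0.1, -2.9]
opening: 0.0474
```

Run:
```python
from h import *
from cell import robot
o=robot.observe();print(o['tool_pos'],o['time'],o['opening'],o['contact_force'],o['qpos'].round(2))
goto(o,[.517,-.019,.05],93.5,-1,13)
goto(o,[.517,-.019,.031],93.5,-1,13)
```

```text
[ 0.51663614 -0.01825451  0.0700437 ] 8.95 0.04735397876248376 [-1.1634649   0.09009694 -2.86249053] [-0.23  0.42  1.95  0.13  0.55  1.18]
dp mm [19.6 -4.3  0.8] turn [ 0.13 -0.12 -0.17] rows 0.4
dp mm [38.1 -8.6  0.8] turn [ 0.13 -0.12 -0.17] rows 0.8
```

move_arm([
  {"dp":[0.015,-0.0035,0.001],"turn":[0,0,0]},
  {"dp":[0.026,-0.006,0.001],"turn":[0,0,0]},
  {"dp":[0.032,-0.0075,0.001],"turn":[0,0,0]},
  {"dp":[0.036,-0.0083,0.001],"turn":[0,0,0]},
  {"dp":[0.036,-0.0083,0.001],"turn":[0,0,0]},
])

```text
time: 9.45
tool_pos: [0.516, -0.02, 0.0321]
tool_rot: [1.576, 1.344, 0.066]
contact_force: [-0.2, -0.6, -1.8]
opening: 0.0474
```

Run:
```python
from h import *
from cell import robot
o=robot.observe();print(o['tool_pos'],o['time'],o['opening'],o['contact_force'],o['qpos'].round(2))
D,p,d=snap(robot,'w8')
P=cloud(D,range(290,356,3),range(170,280,3),d)
c,n,k,s=plane(P)
print(c,n,np.degrees(np.arccos(n[2])),k,s,P[:,2].min())
```

```text
[ 0.51599265 -0.02002802  0.03213047] 9.45 0.04739481481368068 [-0.15009179 -0.55720741 -1.80243131] [-0.23  0.49  1.98  0.15  0.46  1.16]
[ 0.53682    -0.01870304  0.03809422] [0.22976478 0.00900466 0.97320453] 13.293607492376548 807 0.00038257440544986736 0.03105348996816981
```

move_arm([
  {"dp":[0.001,0,0],"turn":[0,0,2]},
  {"dp":[0.003,0,0],"turn":[0,0,4]},
  {"dp":[0.005,-0.001,0],"turn":[0,0,5]},
  {"dp":[0.008,-0.002,0],"turn":[0,0,5]},
  {"dp":[0.01,-0.002,0],"turn":[0,0,5]},
  {"dp":[0.01,-0.002,0],"turn":[0,0,5]},
])

```text
time: 10.1
tool_pos: [0.5173, -0.0201, 0.0229]
tool_rot: [1.572, 1.256, 0.062]
contact_force: [-4.3, -0.7, 5.9]
opening: 0.0473
```

Run:
```python
from h import *
from cell import robot
o=robot.observe();print(o['tool_pos'],o['time'],o['opening'],o['contact_force'],o['qpos'].round(2))
D,p,d=snap(robot,'w9')
P=cloud(D,range(290,356,3),range(170,280,3),d)
c,n,k,s=plane(P)
print(c,n,np.degrees(np.arccos(n[2])),k,s,P[:,2].min())
```

```text
[ 0.51727417 -0.02008841  0.02289123] 10.1 0.04725986251639006 [-4.33018174 -0.68262639  5.92907578] [-0.25  0.5   2.06  0.33  0.3   0.97]
[ 0.53740794 -0.01874054  0.03127297] [0.11125899 0.00360173 0.99378492] 6.39125610097636 810 0.00038504230525238374 0.02699518198155827
```

move_arm([
  {"dp":[0,0,0],"turn":[0,0,0]},
  {"dp":[0,0,0],"turn":[0,0,0]},
  {"dp":[0,0,0],"turn":[0,0,0]},
  {"dp":[0,0,0],"turn":[0,0,0]},
  {"dp":[0,0,0],"turn":[0,0,0]},
  {"dp":[0,0,0],"turn":[0,0,0]},
], hand=0.075)

```text
time: 10.75
tool_pos: [0.5168, -0.02, 0.0223]
tool_rot: [1.573, 1.257, 0.063]
contact_force: [-1.0, 0.0, -0.4]
opening: 0.075
```

Run:
```python
from h import *
from cell import robot
o=robot.observe();print(o['tool_pos'],o['time'],o['opening'],o['contact_force'],o['qpos'].round(2))
D,p,d=snap(robot,'w10')
P=cloud(D,range(290,356,3),range(170,280,3),d)
c,n,k,s=plane(P)
print(c,n,np.degrees(np.arccos(n[2])),k,s,P[:,2].min())
goto(o,[.46,-.02,.18],93.5,-1,0)
```

```text
[ 0.51678694 -0.02000823  0.02232905] 10.75 0.07504973950101201 [-1.02230546  0.00324301 -0.44178832] [-0.25  0.5   2.06  0.33  0.3   0.97]
[ 0.53664465 -0.01870074  0.02770728] [0.00422303 0.00355012 0.99998478] 0.3161024337147006 805 0.00039890359663114085 0.025928545765433776
dp mm [-167.5   -5.2   -3.6] turn [  0.02  -0.03 -17.99] rows 3.4
```

View pics/w10.png

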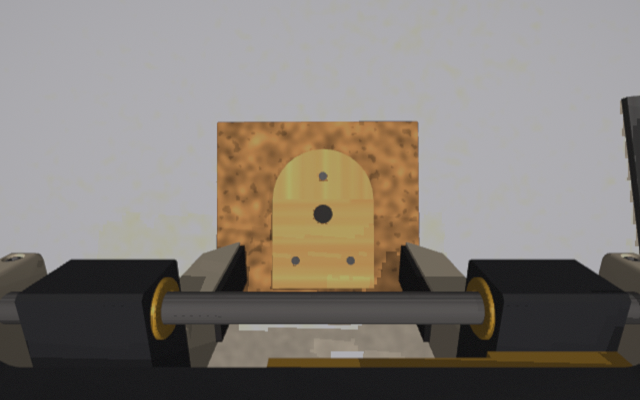

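move_arm([
  {"dp":[-0.04,-0.011,0],"turn":[0,0,0]},
  {"dp":[-0.09,-0.015,0],"turn":[0,0,-7]},
  {"dp":[-0.13,-0.01,-0.002],"turn":[0,0,-14]},
  {"dp":[-0.167,-0.005,-0.004],"turn":[0,0,-18]},
  {"dp":[-0.167,-0.005,-0.004],"turn":[0,0,-18]},
  {"dp":[-0.167,-0.005,-0.004],"turn":[0,0,-18]},
  {"dp":[-0.167,-0.005,-0.004],"turn":[0,0,-18]},
])

```text
time: 11.5
tool_pos: [0.46, -0.0194, 0.1792]
tool_rot: [2.804, 1.57, 1.295]
contact_force: [-0.2, 0.5, 0.1]
opening: 0.0747
```

Run:
```python
from h import *
from cell import robot
o=robot.observe();print(o['tool_pos'],o['time'],o['opening'],o['contact_force'],o['qpos'].round(2))
D,p,d=snap(robot,'w11')
# heel: pixels with height ~.028
u,v=np.meshgrid(range(640),range(245));z=d[:245]
c=np.stack([(u-D['cx'])/D['fx']*z,(v-D['cy'])/D['fy']*z,z],-1)
W=(c-D['t'])@D['R']
m=((W[...,2]>.022)&(W[...,2]<.034)&(z>0)&(abs(W[...,1]+.02)<.08)).astype('uint8')*255
cs=cv2.findContours(m,0,1)[0];C=max(cs,key=cv2.contourArea);print(cv2.contourArea(C),rect(D,C,.028))
# orange
m=mask(p,'orange');print((m>0).sum())
```

```text
[ 0.46003929 -0.01941272  0.17924087] 11.5 0.07468633224339852 [-0.23710443  0.51840317  0.09039321] [-0.21  0.27  1.77  0.    1.1   1.3 ]
4232.5 [540.2, -19.2, 65.0, 47.9, 3.5]
5043
```

View pics/w11.png

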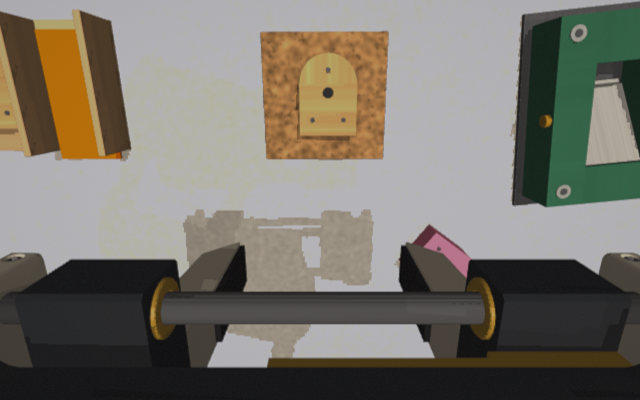

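move_arm([
  {"dp":[0,0,-0.05],"turn":[0,0,0]},
  {"dp":[0,0,-0.1],"turn":[0,0,0]},
  {"dp":[0,0,-0.15],"turn":[0,0,0]},
  {"dp":[0,0,-0.2],"turn":[0,0,0]},
  {"dp":[-0.01,0.013,-0.225],"turn":[0,0,0]},
  {"dp":[-0.01,0.013,-0.225],"turn":[0,0,0]},
  {"dp":[-0.01,0.013,-0.225],"turn":[0,0,0]},
  {"dp":[-0.01,0.013,-0.225],"turn":[0,0,0]},
])

```text
time: 12.35
tool_pos: [0.4586, 0.2047, 0.1886]
tool_rot: [-1.519, 1.568, -3.03]
contact_force: [0.2, -0.5, 0.7]
opening: 0.0751
```

Run:
```python
from h import *
from cell import robot
o=robot.observe();print(o['tool_pos'],o['time'],np.abs(o['qvel']).max())
D,p,d=snap(robot,'w12')
for c in blobs(p,'orange',300):print(cv2.contourArea(c),rect(D,c,.008))
```

```text
[0.4586186  0.20469404 0.18857792] 12.35 0.010280481254132563
5198.5 [524.7, 200.0, 108.4, 55.1, 3.8]
```

View pics/w12.png

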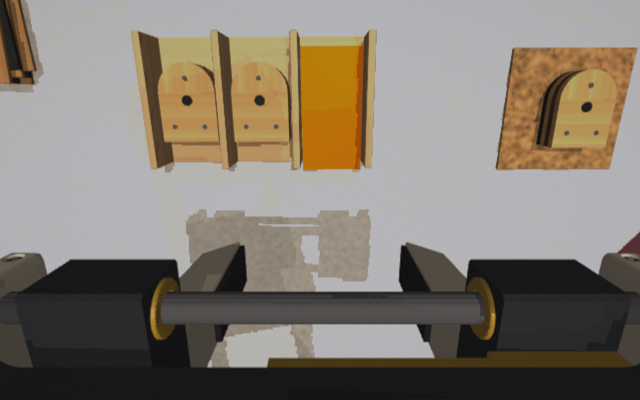

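Run:
```python
from h import *
D=np.load('w12.npz');d=D['d']
u,v=np.meshgrid(range(640),range(245));z=d[:245]
c=np.stack([(u-D['cx'])/D['fx']*z,(v-D['cy'])/D['fy']*z,z],-1)
W=(c-D['t'])@D['R']
m=((W[...,2]>.0395)&(W[...,2]<.045)&(z>0)&(W[...,1]>.15)&(W[...,1]<.40)).astype('uint8')*255
for c in cv2.findContours(m,0,1)[0]:
    if cv2.contourArea(c)>100: print(cv2.contourArea(c),rect(D,c,.042))
m=((W[...,2]>.005)&(W[...,2]<.011)&(z>0)&(mask(D['p'],'orange')[:245]>0)); print(W[m].mean(0), np.percentile(W[m][:,2],[5,50,95]))
D=np.load('w11.npz');P=cloud(D,range(310,345,3),range(60,130,3));print(P[:,2].mean())
```

```text
918.5 [526.4, 292.6, 109.0, 6.6, 3.7]
965.0 [522.7, 353.9, 109.0, 7.2, 3.7]
879.5 [534.6, 169.8, 108.8, 6.2, 3.7]
871.5 [530.9, 231.3, 108.8, 6.1, 3.7]
[0.51458    0.19964851 0.00766757] [0.00642677 0.00767811 0.00886522]
0.027592910098206535
```

Run:
```python
from h import *
from cell import robot
o=robot.observe()
goto(o,[.5402,-.0192,.13],3.5,1)
```

```text
dp mm [ 58.7  68.  228.2] turn [-90.06  -0.1    0.1 ] rows 10.5
```

move_arm([
  {"dp":[0,0.007,0.023],"turn":[-8.5,0,0]},
  {"dp":[0,0.014,0.046],"turn":[-17,0,0]},
  {"dp":[0,0.021,0.069],"turn":[-25.5,0,0]},
  {"dp":[0,0.028,0.092],"turn":[-34,0,0]},
  {"dp":[0,0.035,0.115],"turn":[-42.5,0,0]},
  {"dp":[0,0.042,0.138],"turn":[-51,0,0]},
  {"dp":[0,0.049,0.161],"turn":[-59.5,0,0]},
  {"dp":[0,0.056,0.184],"turn":[-68,0,0]},
  {"dp":[0,0.062,0.207],"turn":[-76.5,0,0]},
  {"dp":[0,0.068,0.228],"turn":[-85,0,0]},
], hand=0.0918)

```text
time: 13.4
tool_pos: [0.5408, -0.0199, 0.1893]
tool_rot: [2.599, 1.57, 2.577]
contact_force: [-0.1, -0.2, -0.2]
opening: 0.0918
```

Run:
```python
from h import *
from cell import robot
o=robot.observe();print(o['tool_pos'],o['qpos'].round(2))
goto(o,[.5402,-.0192,.13],3.5,1)
```

```text
[ 0.54082159 -0.01989884  0.18927133] [-0.18  0.4   1.54  0.    1.2  -0.16]
dp mm [59.3  0.7 -0.6] turn [-4.76 -0.05 -0.04] rows 1.2
```

move_arm([
  {"dp":[0.01,0.0005,0],"turn":[-4.8,0,0]},
  {"dp":[0.01,0.0005,0],"turn":[-4.8,0,0]},
  {"dp":[0.01,0.0005,0],"turn":[-4.8,0,0]},
])

```text
time: 13.7
tool_pos: [0.5407, -0.0177, 0.1794]
tool_rot: [2.52, 1.569, 2.575]
contact_force: [0.2, -1.0, 0.3]
opening: 0.0919
```

```bash
cat >> h.py <<'E'
def heelfit(D,p,d,z0,lo=-.005,hi=.004,near=None,rad=.06):
    u,v=np.meshgrid(range(640),range(400))
    W=np.stack([(u-D['cx'])/D['fx']*d,(v-D['cy'])/D['fy']*d,d],-1);W=(W-np.asarray(D['t']))@np.asarray(D['R'])
    m=(W[...,2]>z0+lo)&(W[...,2]<z0+hi)&(d>0)&(mask(p,'wood')>0)
    if near is not None: m&=np.hypot(W[...,0]-near[0],W[...,1]-near[1])<rad
    cs=cv2.findContours(m.astype('uint8')*255,0,1)[0];C=max(cs,key=cv2.contourArea)
    q=C.reshape(-1,2);print('area',cv2.contourArea(C),'px',q.min(0),q.max(0),'rect',rect(D,C,z0))
E
python3 - <<'E'
from h import *
from cell import robot
o=robot.observe();print(o['tool_pos'],o['time'])
D,p,d=snap(robot,'w13')
heelfit(D,p,d,.028,near=(.54,-.019))
goto(o,[.5402,-.0192,.05],3.5,1)
E
```

```text
[ 0.5406723  -0.01765533  0.17941648] 13.7
area 3422.0 px [283 161] [357 213] rect [539.5, -18.7, 65.7, 48.0, 3.1]
dp mm [129.4  -1.6  -0.4] turn [-0.39 -0.07 -0.05] rows 2.6
```

View pics/w13.png

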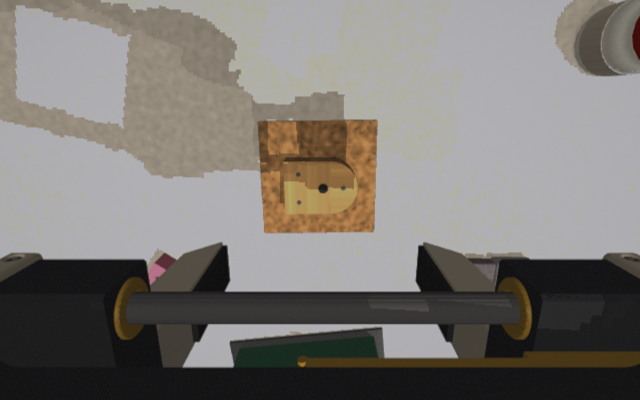

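Heel at px (283–357, 161–213), centre (539.5, −18.7) mm, yaw ≈3.3°, consistent with the previous view. Descending.

move_arm([
  {"dp":[0.045,-0.0015,-0.001],"turn":[0,0,0]},
  {"dp":[0.09,-0.0015,-0.001],"turn":[0,0,0]},
  {"dp":[0.129,-0.0015,-0.001],"turn":[0,0,0]},
  {"dp":[0.129,-0.0015,-0.001],"turn":[0,0,0]},
  {"dp":[0.129,-0.0015,-0.001],"turn":[0,0,0]},
])

```text
time: 14.25
tool_pos: [0.5407, -0.0184, 0.0514]
tool_rot: [1.778, 1.57, 1.836]
contact_force: [0.1, -0.4, 1.1]
opening: 0.0918
```

Run:
```python
from h import *
from cell import robot
o=robot.observe();print(o['tool_pos'],o['time'])
goto(o,[.5398,-.019,.01],3.4,1)
```

```text
[ 0.54071142 -0.01840349  0.05144767] 14.25
dp mm [41.4 -0.6 -0.9] turn [-0.1  -0.01 -0.03] rows 0.8
```

move_arm([
  {"dp":[0.02,-0.0005,-0.001],"turn":[0,0,0]},
  {"dp":[0.034,-0.0005,-0.001],"turn":[0,0,0]},
  {"dp":[0.039,-0.0005,-0.001],"turn":[0,0,0]},
  {"dp":[0.039,-0.0005,-0.001],"turn":[0,0,0]},
  {"dp":[0.039,-0.0005,-0.001],"turn":[0,0,0]},
])

```text
time: 14.75
tool_pos: [0.5406, -0.0193, 0.0133]
tool_rot: [-0.049, 1.568, 0.009]
contact_force: [0.4, -0.6, 0.2]
opening: 0.0919
```

move_arm([
  {"dp":[0.002,0,0],"turn":[0,0,0]},
  {"dp":[0.002,0,0],"turn":[0,0,0]},
  {"dp":[0.002,0,0],"turn":[0,0,0]},
  {"dp":[0.002,0,0],"turn":[0,0,0]},
  {"dp":[0.002,0,0],"turn":[0,0,0]},
  {"dp":[0.002,0,0],"turn":[0,0,0]},
  {"dp":[0.002,0,0],"turn":[0,0,0]},
], hand=0.05, squeeze=35)

```text
time: 15.45
tool_pos: [0.5394, -0.0191, 0.0098]
tool_rot: [1.793, 1.57, 1.85]
contact_force: [-1.6, -0.5, 3.5]
opening: 0.0652
```

move_arm([
  {"dp":[-0.005,0,0],"turn":[0,0,0]},
  {"dp":[-0.02,0,0],"turn":[0,0,0]},
  {"dp":[-0.045,0,0],"turn":[0,0,0]},
  {"dp":[-0.08,0,0],"turn":[0,0,0]},
  {"dp":[-0.12,0,0],"turn":[0,0,0]},
  {"dp":[-0.12,0,0],"turn":[0,0,0]},
  {"dp":[-0.12,0,0],"turn":[0,0,0]},
])

```text
time: 16.15
tool_pos: [0.5396, -0.0192, 0.1301]
tool_rot: [0.131, 1.569, 0.189]
contact_force: [-0.5, 0.1, -2.5]
opening: 0.0656
```

Run:
```python
from h import *
from cell import robot
o=robot.observe();print(o['tool_pos'],o['time'],o['opening'],o['contact_force'])
D,p,d=snap(robot,'w14')
goto(o,[.528,.2002,.13],3.7,1)
```

```text
[ 0.53962563 -0.01916603  0.13012418] 16.15 0.06559016215292587 [-0.53684204  0.1321315  -2.49448504]
dp mm [2.000e-01 2.197e+02 1.100e+00] turn [-0.38  0.08 -0.01] rows 4.4
```

View pics/w14.png

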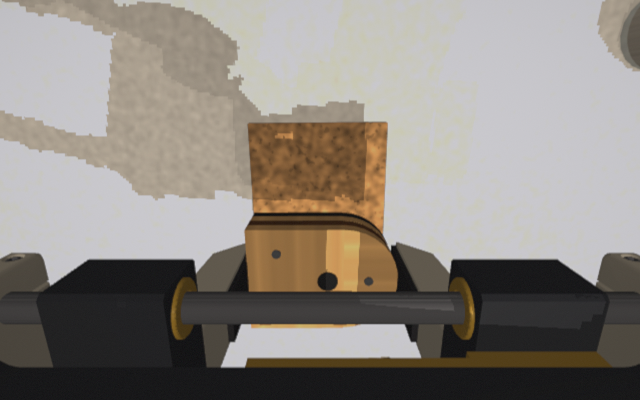

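Run:
```python
from h import *
from cell import robot
o=robot.observe();D=np.load('w14.npz')
C=Rt(o)
for u in(260,300,330):
    col=D['p'][205:240,u].astype(int).sum(1)
    e=205+np.argmax(np.diff(col[:30]) * (np.arange(len(col[:30])-1)>8))+1
    P=ray(D,[u,e],o['tool_pos'][2]+.0182)[0]; print(u,e,C.inv().apply(P-o['tool_pos']).round(4))
P=cloud(D,range(260,345,4),range(240,285,4));c,n,k,s=plane(P);print(c,n,C.inv().apply(n).round(4))
```

```text
260 216 [-0.0181  0.0295 -0.0245]
300 216 [-0.0182  0.0295 -0.0078]
330 230 [-0.0182  0.0233  0.0048]
[ 0.53105884 -0.01061768  0.148053  ] [1.13734987e-03 6.23559095e-04 9.99999159e-01] [-1.0e+00  1.4e-03 -1.0e-04]
```

move_arm([
  {"dp":[0,0.045,0],"turn":[-0.1,0,0]},
  {"dp":[0,0.09,0],"turn":[-0.2,0,0]},
  {"dp":[0,0.135,0],"turn":[-0.3,0,0]},
  {"dp":[0,0.18,0.001],"turn":[-0.4,0,0]},
  {"dp":[0,0.22,0.001],"turn":[-0.4,0,0]},
  {"dp":[0,0.22,0.001],"turn":[-0.4,0,0]},
  {"dp":[0,0.22,0.001],"turn":[-0.4,0,0]},
  {"dp":[0,0.22,0.001],"turn":[-0.4,0,0]},
])

```text
time: 17.0
tool_pos: [0.5272, 0.1995, 0.1285]
tool_rot: [-3.047, 1.568, -2.983]
contact_force: [-0.6, 0.0, -1.8]
opening: 0.0655
```

Run:
```python
from h import *
from cell import robot
o=robot.observe();print(o['tool_pos'],o['time'],o['opening'],o['contact_force'])
D,p,d=snap(robot,'w15')
goto(o,[.528,.2007,.055],3.7,1)
u,v=np.meshgrid(range(640),range(245));z=d[:245]
c=np.stack([(u-D['cx'])/D['fx']*z,(v-D['cy'])/D['fy']*z,z],-1)
W=(c-D['t'])@D['R']
m=((W[...,2]>.0395)&(W[...,2]<.045)&(z>0)).astype('uint8')*255
for c in cv2.findContours(m,0,1)[0]:
    if cv2.contourArea(c)>60: print(cv2.contourArea(c),rect(D,c,.042))
```

```text
[0.52715366 0.19950448 0.12848322] 17.0 0.06547498261860167 [-0.58158182  0.01620567 -1.76961904]
dp mm [73.5  1.2  1.1] turn [-0.01 -0.15  0.01] rows 1.5
1246.0 [530.4, 232.1, 109.0, 5.6, 3.7]
1514.0 [526.2, 293.5, 109.1, 5.4, 3.7]
```

View pics/w15.png

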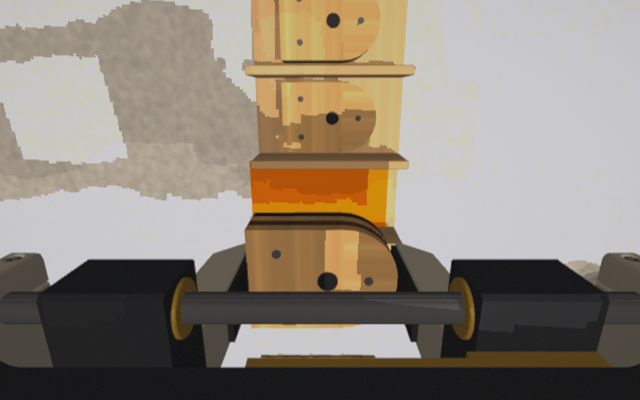

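move_arm([
  {"dp":[0.03,0.0017,0.001],"turn":[0,0,0]},
  {"dp":[0.06,0.0017,0.001],"turn":[0,0,0]},
  {"dp":[0.072,0.0017,0.001],"turn":[0,0,0]},
  {"dp":[0.072,0.0017,0.001],"turn":[0,0,0]},
  {"dp":[0.072,0.0017,0.001],"turn":[0,0,0]},
])

```text
time: 17.55
tool_pos: [0.5293, 0.2019, 0.0586]
tool_rot: [0.659, 1.57, 0.723]
contact_force: [0.3, 0.2, -1.0]
opening: 0.0656
```

Run:
```python
from h import *
from cell import robot
o=robot.observe();print(o['tool_pos'],o['time'],o['opening'],o['contact_force'])
D,p,d=snap(robot,'w16')
goto(o,[.528,.2012,.016],3.7,1)
C=Rt(o);z=d[:260]
u,v=np.meshgrid(range(640),range(260))
c=np.stack([(u-D['cx'])/D['fx']*z,(v-D['cy'])/D['fy']*z,z],-1)
W=C.inv().apply(((c-D['t'])@D['R']-o['tool_pos']).reshape(-1,3)).reshape(260,640,3)
h=o['tool_pos'][2]-W[...,0]
for col in(270,300,330):
    k=np.abs(h[:,col]-.042)<.0025; print(col,'wall y(tool)',W[:,col,1][k].min().round(4),W[:,col,1][k].max().round(4))
    k=(np.abs(W[:,col,0]+.018)<.002); print('  heel edge y',W[:,col,1][k].max().round(4))
D,p,d=snap(robot,'s16','scene')
cv2.imwrite('pics/s16c.png',cv2.resize(p[140:240,370:480,::-1],None,fx=6,fy=6))
```

```text
[0.52932474 0.20188106 0.05856012] 17.55 0.06557993409982979 [ 0.28852152  0.24430971 -0.95253013]
dp mm [42.6 -0.6 -1.4] turn [-0.04  0.05 -0.04] rows 0.9
270 wall y(tool) 0.0274 0.0942
  heel edge y 0.0241
300 wall y(tool) 0.027 0.0942
  heel edge y 0.0243
330 wall y(tool) 0.027 0.0943
  heel edge y 0.0245
```

View pics/w16.png

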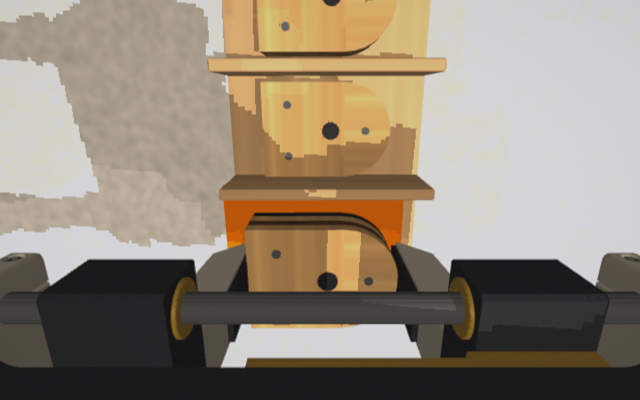

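View pics/s16c.png

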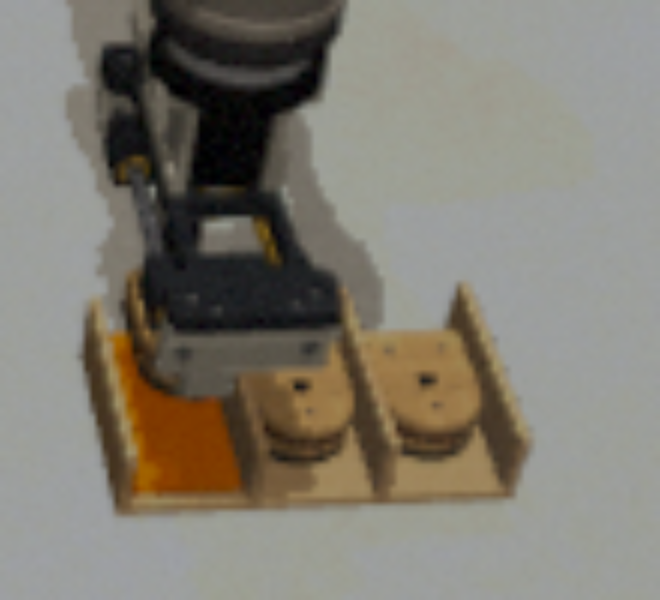

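move_arm([
  {"dp":[0.006,-0.0008,-0.001],"turn":[0,0,0]},
  {"dp":[0.014,-0.0008,-0.001],"turn":[0,0,0]},
  {"dp":[0.022,-0.0008,-0.001],"turn":[0,0,0]},
  {"dp":[0.03,-0.0008,-0.001],"turn":[0,0,0]},
  {"dp":[0.035,-0.0008,-0.001],"turn":[0,0,0]},
  {"dp":[0.035,-0.0008,-0.001],"turn":[0,0,0]},
  {"dp":[0.035,-0.0008,-0.001],"turn":[0,0,0]},
])

```text
time: 18.35
tool_pos: [0.5276, 0.2015, 0.0226]
tool_rot: [2.157, 1.57, 2.222]
contact_force: [-1.0, 0.3, -1.4]
opening: 0.0655
```

Run:
```python
from h import *
from cell import robot
o=robot.observe();print(o['tool_pos'],o['time'],o['opening'],o['contact_force'])
D,p,d=snap(robot,'w17')
P=cloud(D,range(260,345,4),range(240,285,4),d);c,n,k,s=plane(P);print(c,n)
```

```text
[0.52761687 0.20151775 0.02260039] 18.35 0.06553129286425954 [-1.02267094  0.32180968 -1.40943414]
[0.51906262 0.20995172 0.04061199] [ 0.00259106 -0.00253878  0.99999342]
```

View pics/w17.png

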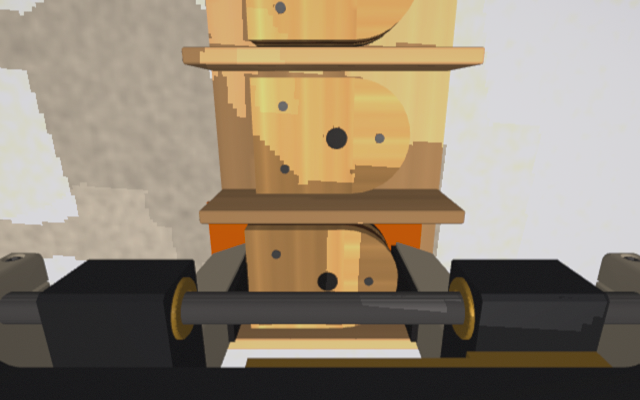

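move_arm([
  {"dp":[0.003,0,0],"turn":[0,0,0]},
  {"dp":[0.005,0,0],"turn":[0,0,0]},
  {"dp":[0.007,0,0],"turn":[0,0,0]},
  {"dp":[0.0075,0,0],"turn":[0,0,0]},
  {"dp":[0.0075,0,0],"turn":[0,0,0]},
])

```text
time: 18.9
tool_pos: [0.5275, 0.2015, 0.0151]
tool_rot: [2.093, 1.57, 2.158]
contact_force: [-0.1, 0.8, -1.7]
opening: 0.0652
```

move_arm([
  {"dp":[0.001,0,0],"turn":[0,0,0]},
  {"dp":[0.0015,0,0],"turn":[0,0,0]},
  {"dp":[0.0015,0,0],"turn":[0,0,0]},
])

```text
time: 19.2
tool_pos: [0.5276, 0.2015, 0.0138]
tool_rot: [1.605, 1.57, 1.67]
contact_force: [0.3, -1.2, -1.3]
opening: 0.0656
```

move_arm([
  {"dp":[0.0008,0,0],"turn":[0,0,0]},
  {"dp":[0.0008,0,0],"turn":[0,0,0]},
  {"dp":[0.0008,0,0],"turn":[0,0,0]},
])

```text
time: 19.5
tool_pos: [0.5276, 0.2015, 0.0138]
tool_rot: [1.207, 1.57, 1.272]
contact_force: [-1.0, 0.5, 5.6]
opening: 0.0657
```

Contact (5.6 N up). Release.

move_arm([
  {"dp":[0,0,0],"turn":[0,0,0]},
  {"dp":[0,0,0],"turn":[0,0,0]},
  {"dp":[0,0,0],"turn":[0,0,0]},
  {"dp":[0,0,0],"turn":[0,0,0]},
  {"dp":[0,0,0],"turn":[0,0,0]},
], hand=0.088)

```text
time: 20.0
tool_pos: [0.5276, 0.2015, 0.0129]
tool_rot: [1.978, 1.57, 2.043]
contact_force: [0.0, 0.7, 0.3]
opening: 0.0878
```

move_arm([
  {"dp":[-0.015,0,0],"turn":[0,0,0]},
  {"dp":[-0.045,0,0],"turn":[0,0,0]},
  {"dp":[-0.09,0,0],"turn":[0,0,0]},
  {"dp":[-0.135,0,0],"turn":[0,0,0]},
  {"dp":[-0.18,-0.02,0],"turn":[0,0,0]},
  {"dp":[-0.18,-0.02,0],"turn":[0,0,0]},
  {"dp":[-0.18,-0.02,0],"turn":[0,0,0]},
  {"dp":[-0.18,-0.02,0],"turn":[0,0,0]},
])

```text
time: 20.8
tool_pos: [0.5281, 0.1814, 0.1915]
tool_rot: [3.011, 1.568, 3.076]
contact_force: [-0.6, 0.6, -0.2]
opening: 0.0882
```

Run:
```python
from h import *
from cell import robot
o=robot.observe();print(o['tool_pos'],o['time'],o['opening'],o['contact_force'])
D,p,d=snap(robot,'w18')
heelfit(D,p,d,.032,near=(.528,.2),rad=.045)
u,v=np.meshgrid(range(640),range(250));z=d[:250]
c=np.stack([(u-D['cx'])/D['fx']*z,(v-D['cy'])/D['fy']*z,z],-1)
W=(c-D['t'])@D['R']
m=((W[...,2]>.0395)&(W[...,2]<.045)&(z>0)).astype('uint8')*255
for c in cv2.findContours(m,0,1)[0]:
    if cv2.contourArea(c)>60: print(cv2.contourArea(c),rect(D,c,.042))
near=W[(np.hypot(W[...,0]-.528,W[...,1]-.2)<.018)&(z>0)];c,n,k,s=plane(near);print(c,n,np.degrees(np.arccos(n[2])))
snap(robot,'t18','top')
```

```text
[0.52805573 0.18142675 0.19154309] 20.8 0.08822454262514519 [-0.56283118  0.57847002 -0.21670479]
area 3453.5 px [287 135] [360 188] rect [528.3, 202.0, 65.5, 48.1, 3.7]
91.5 [774.2, 142.6, 37.8, 8.0, 9.7]
717.0 [534.6, 170.6, 108.9, 5.6, 3.8]
767.0 [530.3, 232.3, 109.5, 5.0, 3.7]
1009.0 [526.4, 293.4, 108.8, 5.9, 3.7]
[0.52806868 0.20019146 0.03170749] [0.00987881 0.00284493 0.99994716] 0.5890278234998995
```

View pics/w18.png

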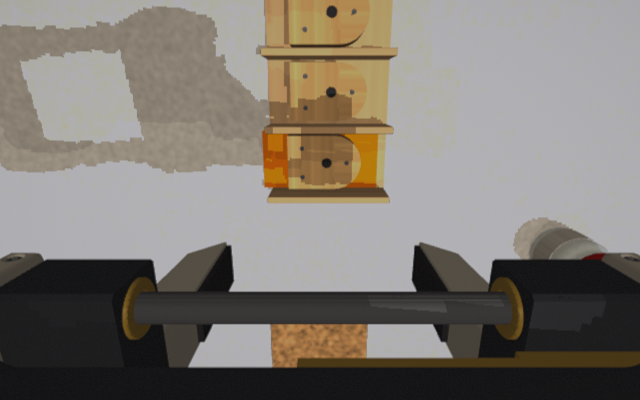

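View pics/t18.png

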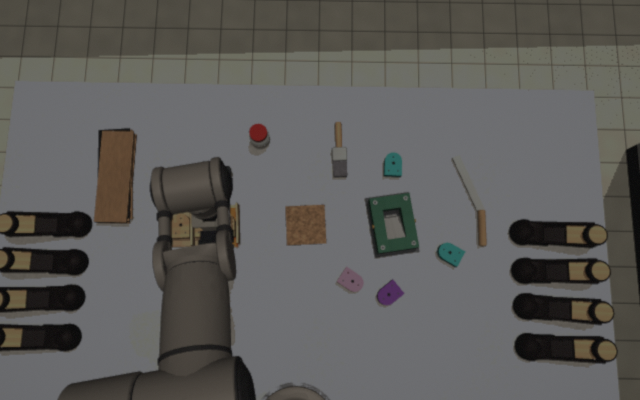

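```bash
python3 -c "
from cell import robot
print(robot.hand_in())"
```

```text
the job is handed in; nothing more can be done
None
```

The heel is in the orange-liner lane, and I handed the job in at about 21 s of the 72 s allowed; no verdict was reported.

**What I did:** I pressed the heel's back end down to its stop, where the force rose to 18 N. I lifted it by its sides, set it on the cork pad and let go. Then I took it again front to back and lowered it into the lane, releasing once the liner pushed back with 5.6 N.

**Last checks:**

| Check | Result |
|---|---|
| Tilt in the jig | 25.9° (measured just after lifting) |
| Flatness on the pad, let go | 0.3° off level, seat face at 27.7 mm (28 expected) |
| Flatness on the liner | 0.6° off level, seat face at 31.7 mm (32 expected) |
| Sideways, from the middle between the lane walls | about 0.8 mm off |
| Lengthwise, from the lane's middle | about 4 mm off |
| Direction | lined up with the lane, rounded back the same way as the other heels |
| Other heels, jar and brush | nothing looked moved in the last pictures (not measured) |
| Arm at hand-in | gripper open, about 19 cm above the bench, touching nothing |

**What failed or disagreed:**
- **Pad placement:** the first lowering ran into joint 5's range limit, because the tool was tilted 26°. I used less tilt and landed the heel back edge first, about 6° off level. It settled flat when released.
- **Liner position:** measured by its colour, the liner lay about 8 mm short of the lane's middle as given by the walls. I placed the heel between the two, about 4 mm from each, which is well inside the 23 mm allowed.

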